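# Clamp a wooden block in the turnbuckle drilling jig

## Task

Get the wooden block ready for drilling in the self-centring jig: lay it flat and lengthways on the bed between the open jaws with its end right up against the end stop and let go of it, wind the turnbuckle sleeve by its spokes (tops going away from you) until both jaws hold the block tight, and then tip the hinged drill guide over so that it lies down across the block. Leave the driver, battery, glue bottle and tape measure where they are.

Things in the scene. Friction and masses are not known exactly. Their poses are not given: they have to be found in the camera images.
- block: the workpiece: a light wooden block, one end stained dark, 45 x 90 x 20 mm (x, y, z), about 0.1 kg, lying flat on the bench to the right of the jig; origin at the centre of its underside, its 90 mm length along its own y; either end may go to the stop
- jig: the self-centring drilling jig: green cast base plate, x -85 to +128, y -125 to +125 mm, fixed to the bench at a small yaw. Origin on the bench; jig x points away from the robot, y left, z up. Its top, z = 14 mm, is the bed. The block lies there lengthways along jig x at y = 0, between the jaws, and when home against the stop reaches from x = -95 to -5 mm
- bed_stop (a point): middle of the end stop's front face, at the level of the bed (jig x = -5, y = 0, z = 14 mm); the stop is a steel block 36 mm wide (y) that rises to z = 36 mm
- jaw_left: left carriage, sliding along jig y: grey jaw with a steel face (x -56 to -8 mm, top 34 mm over the bench, so the block's front 39 mm stand out of the jaws), behind it a lug (to z = 84 mm) with one threaded end of the turnbuckle. Origin = jig origin when the sleeve reads 0. Jaw face at jig y = +36 mm minus 1.91 mm per rad of the sleeve; the carriage reaches 74 mm farther out
- jaw_right: the right carriage, its mirror image: face at jig y = -36 mm plus 1.91 mm per rad; it moves towards +y of the jig as it closes. Both always move together, so that the jaws centre the work; they push a block that lies off centre along the bed
- turnbuckle (a joint): turn of the sleeve about jig +y, rad; grows as the spokes' tops go away from the robot, drawing both ends and jaws in, 12 mm each per turn (jaw opening = 72 mm - 3.82 mm per rad; starts at 60 to 70 mm; meets the 45 mm block at 7.1 rad). At 0, pi/2, pi .. a spoke points straight up. Stays where left (0.15 Nm of friction); tight when 15 N on a spoke's end no longer turns it; does not run back
- sleeve_mid (a point): middle of the sleeve on its axis, which is level and lies along jig y (jig x = 75, y = 0, z = 70 mm); steel sleeve 31 mm thick, 80 mm long, with a 38 mm thick hub where the spokes stand, held in two saddles (y = 28 to 34 mm either side, up to z = 83 mm); each spoke is an 8 mm steel rod with a black 17 mm ball at its end, ball centre 50 mm and ball end 59 mm from the axis
- guide (a joint): angle of the hinged drill guide, rad: 0 = shut, lying level across the work; about 1.85 (starts here) = leaning back open on the left of the jig, 16 degrees past upright. The hinge is free but damped: tipped past upright (below 1.57) it sinks shut by its own weight in about two seconds
- guide_hinge (a point): the guide's hinge line, parallel to jig x, at jig x = -30, y = +88, z = 42 mm; the guide is an aluminium plate 44 mm wide (jig x from -52 to -8 mm), 9 mm thick, 127 mm long from the hinge, with a steel drill bush that comes over the centre of the bed
- guide_end (a point): middle of the free end of the drill guide, 124 mm from the hinge; when shut it lies at jig y = -36 mm
- driver: black cordless driver 74 x 145 x 54 mm lying to the right of the block; origin at the centre of its underside; leave alone
- battery: black battery pack with red top, 64 x 75 x 52 mm, far right; origin at the centre of its underside; leave alone
- glue_bottle: white glue bottle with grey cap, 57 mm thick, 155 mm high, standing behind and left of the jig; origin at the centre of its underside; leave alone
- tape_measure: yellow tape measure 38 x 80 x 62 mm on the left; origin at the centre of its underside; leave alone
Not all that is in view belongs to the job. Of the things shaped like the block, the wooden one is meant.

How it is judged:
By the outcome, as a careful person would: the job done as asked, in the order asked, and still so for the second after the job is handed in, with the robot touching nothing.
It also fails if it takes over 72 s, if anything falls off the work surface, if the arm or the gripper's body presses on something with over 40 N, if the wrist force passes 120 N, or if a joint passes its speed limit or range.

## Robot

A 6-joint arm with a two-finger parallel gripper is mounted at the origin on a cart in front of the work surface, level with it; the furniture and walls round the work are solid. World frame = base frame: x ahead of the robot, y to its left, z up, the work surface at z = 0. Lengths are in mm, angles in rad, forces in N, time in s.
With the tool pointing down it reaches from about 300 to 825 mm from the base axis. Payload 5.4 kg.
Tool frame: the origin (TCP) lies midway between the tips of the shut fingers; the grasp point (between the pads) lies 19 mm behind it; z points along the fingers, y is the line along which they close (so a half turn about z gives the same grasp; the last joint's range is limited). The gripper opens to 92 mm and grips with 3 to 60 N. Pads are 20 mm wide; open, the fingers measure 128 mm over their backs; the gripper's body (75 mm by 189 mm) begins 69 mm behind the grasp point.
Start: joints at [1.066, 0.158, 1.597, -0, 1.386, -0.21], TCP at [167.075, 550.174, 214.601] pointing down, gripper open.
Joint ranges: [-2.91, 2.91], [-0.94, 2.29], [0.18, 2.7], [-1.29, 4.43], [0.17, 2.64], [-3, 3]. Speed limits (rad/s): [2.57, 2.57, 3.14, 3.14, 3.14, 3.14].

## Interface

Orientations are given as a rotation vector (axis times angle).
In Python, from station import bot gives the robot as it stands.
- The arm moves only by the shell command python3 -m handwheel 'ROWS' [FORCE]. ROWS is JSON, a list of rows, each a list of 7 numbers: the turn, a rotation vector about the tool's x, y, z in rad, then the shift along the tool's x, y, z in units of 40 mm (1.0 is 40 mm), then the opening, from 0 (shut) to 1 (fully open). A call has 1 to 20 rows; each row is the pose to reach, as a shift and turn from the pose commanded when the call began, along the tool's axes at that moment; what a row does not reach only later rows make up. A row lasts 1/10 s, in which the tool goes at most 50 mm and 8.59 degrees, less where a joint would pass 70% of its speed; a pose out of reach is approached as far as the arm can. A call with a gripper value outside its range is refused whole. The fingers move at their own pace and stop on an object; FORCE is the grip in N (left out, the last holds). Time passes only in rows, so rows that repeat a pose let the fingers close. It gives the time, the measured TCP pose, the force, the opening and the grip force at its end, in the units of the state.
- bot.sense(): the state, without advancing time (a new reading comes with each control period).
- bot.snapshot(name): name is "scene" or "top" or "wrist"; returns a dict with "frame" (400x640x3 uint8, red, green, blue), "range_z" (400x640 float32, mm along the optical axis (not along the pixel's ray), 0 where there is no reading), "mtx" (3x3 intrinsics, pixels), "extrinsics" (4x4, takes a point from camera to world coordinates). Camera axes: x right, y down, z forward; pixel columns grow to the right and rows downward; lengths in mm; the calibration is good to about 2 mm. The wrist camera is an equidistant fisheye: a pixel r from the principal point sees the ray r / f radians off the axis. A picture is of the moment at which its call begins.
- bot.close_job(): hands the job in; it is judged then, once.
The state is a dict: "time": time; "q": joint angles; "joint_vel": joint speeds; "joint_efforts": joint torques, N m; "eef_pos": TCP position; "eef_rot": TCP orientation; "force": force on the tool from outside, world axes, zero at the start; "ft_torque": the same for the moment, N m; "finger_gap": opening from 0.0 (shut) to 1.0 (fully open); "gripper_force": force on a finger pad.
Only numpy, scipy, OpenCV 4.12 (cv2) and the standard library are available. Lean on these libraries where they do the work, as an engineer would, in place of code of your own. Each camera call takes 0.05 s, during which the arm holds its last target. There are 200 camera calls.

## Working session

There is one attempt and no reset: what is moved stays moved. The work goes in short steps, Python scripts to look and compute and a shell command to move; the robot and the scene stay as the last step left them, time stands still between calls to the robot, and variables do not carry over. Pictures are saved under pics/ and viewed, at most 10 in all, crops included, and the job is handed in when it is done.

```bash
ls; mkdir -p pics; python3 - <<'E'
from station import bot
import cv2,numpy as np
s=bot.sense();print({k:np.round(v,3).tolist() for k,v in s.items()})
for n in("scene","top"):
    d=bot.snapshot(n);cv2.imwrite(f"pics/{n}0.png",d["frame"][:,:,::-1]);np.savez(f"pics/{n}0.npz",**d);print(n,d["mtx"].round(1).tolist(),d["extrinsics"].round(3).tolist())
E
```

```text
pics
{'time': 0.0, 'q': [1.066, 0.159, 1.598, 0.0, 1.386, -0.21], 'joint_vel': [-0.001, -0.001, 0.001, 0.002, 0.001, -0.001], 'joint_efforts': [-0.001, -38.555, -32.211, 0.07, 0.038, -0.0], 'eef_pos': [166.767, 549.638, 213.62], 'eef_rot': [-0.461, -3.107, 0.003], 'force': [0.071, -0.306, 0.228], 'ft_torque': [-0.032, -0.0, -0.055], 'gripper_force': 0.0, 'finger_gap': 0.999}
scene [[497.3, 0.0, 321.9], [0.0, 497.3, 203.4], [0.0, 0.0, 1.0]] [[0.671, -0.461, 0.581, -524.349], [-0.742, -0.437, 0.509, -1116.48], [0.019, -0.773, -0.635, 1255.372], [0.0, 0.0, 0.0, 1.0]]
top [[508.9, 0.0, 321.5], [0.0, 508.9, 196.8], [0.0, 0.0, 1.0]] [[0.06, -0.783, 0.619, -673.613], [-0.998, -0.054, 0.028, -234.277], [0.012, -0.619, -0.785, 1627.996], [0.0, 0.0, 0.0, 1.0]]
```

View pics/scene0.png

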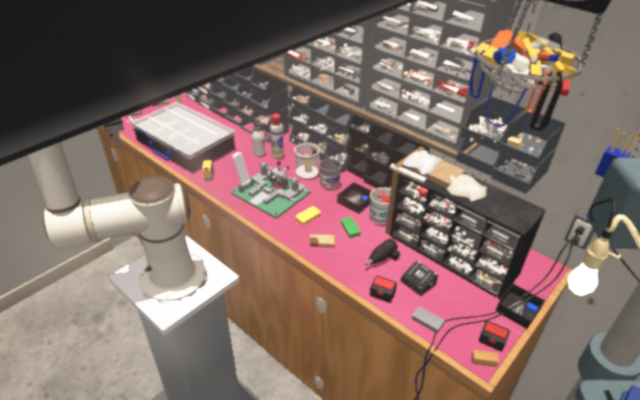

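View pics/top0.png

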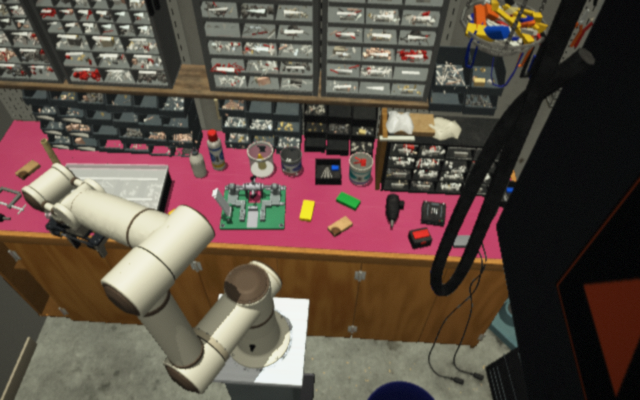

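The top view shows the jig at about (253,207), the wooden block at (340,226), and the driver at (393,208). In the scene view the jig is at (270,190) and the block at (322,240). The yellow and green bars are decoys.

```bash
cat > h.py <<'E'
import numpy as np,cv2
def pts(d,fish=False):
    z=d["range_z"];v,u=np.mgrid[0:400,0:640];K=d["mtx"]
    x=(u-K[0,2])/K[0,0];y=(v-K[1,2])/K[1,1]
    if fish:
        r=np.hypot(x,y);k=np.where(r>1e-6,np.tan(np.minimum(r,1.5))/np.maximum(r,1e-6),1);x=x*k;y=y*k
    P=np.stack([x*z,y*z,z,np.ones_like(z)],-1)@d["extrinsics"].T
    P=P[...,:3];P[z<=0]=np.nan;return P
def rect(p):
    (c,s,a)=cv2.minAreaRect(p[:,:2].astype(np.float32));return np.round(c,1),np.round(s,1),round(a,2)
def hsv(d): return cv2.cvtColor(d["frame"],cv2.COLOR_RGB2HSV)
E
python3 - <<'E'
from h import *
for n,bj,bb in(("scene",(225,160,315,220),(308,232,338,250)),("top",(210,175,292,235),(326,214,356,238))):
    d=dict(np.load(f"pics/{n}0.npz"));P=pts(d);H=hsv(d)
    def sub(m,b,lo,hi):
        k=np.zeros((400,640),bool);k[b[1]:b[3],b[0]:b[2]]=1
        return P[m&k&(P[...,2]>lo)&(P[...,2]<hi)]
    g=sub((H[...,0]>45)&(H[...,0]<95)&(H[...,1]>70),bj,6,22);print(n,"jig",len(g),np.median(g[:,2]),rect(g))
    w=sub((H[...,0]>5)&(H[...,0]<25)&(H[...,1]>50),bb,12,30);print("block",len(w),np.median(w[:,2]),rect(w))
    w2=sub(H[...,0]>=0,bb,12,30);print(" all",len(w2),rect(w2))
E
```

```text
scene jig 293 12.010410868930421 (array([514.4,  65.9]), array([175.1, 198. ]), 6.93)
block 225 17.655248286999267 (array([ 456.2, -260. ]), array([55.8, 84. ]), 43.19)
 all 239 (array([ 455.8, -257.4]), array([56.1, 86.5]), 41.1)
top jig 1070 14.583239461376479 (array([524.9,  88.7]), array([202., 244.]), 3.24)
block 236 20.544721979682663 (array([ 459.3, -255.1]), array([49.3, 91.4]), 43.51)
 all 245 (array([ 460.7, -255.4]), array([50.8, 94.4]), 42.1)
```

```bash
cat >> h.py <<'E'
from scipy.spatial.transform import Rotation as R
def go(x,y,z,yaw):
    "row to reach a tool-down pose whose tool y points at yaw (deg)"
    from station import bot
    s=bot.sense();R0=R.from_rotvec(s["eef_rot"]);a=np.radians(yaw)
    yv=np.array([np.cos(a),np.sin(a),0]);zv=np.array([0,0,-1.]);Rt=R.from_matrix(np.c_[np.cross(yv,zv),yv,zv])
    print("turn",(R0.inv()*Rt).as_rotvec().round(3).tolist(),"shift",(R0.inv().apply(np.array([x,y,z])-s["eef_pos"])/40).round(3).tolist())
E
python3 -c "
from h import *
go(400,88,330,93.2)"
```

```text
turn [-0.002, -0.001, -0.351] shift [-8.931, -9.355, -2.894]
```

```bash
python3 -m handwheel '[[0,0,-0.35,-8.93,-9.35,-2.9,1],[0,0,-0.35,-8.93,-9.35,-2.9,1],[0,0,-0.35,-8.93,-9.35,-2.9,1],[0,0,-0.35,-8.93,-9.35,-2.9,1],[0,0,-0.35,-8.93,-9.35,-2.9,1],[0,0,-0.35,-8.93,-9.35,-2.9,1],[0,0,-0.35,-8.93,-9.35,-2.9,1],[0,0,-0.35,-8.93,-9.35,-2.9,1],[0,0,-0.35,-8.93,-9.35,-2.9,1],[0,0,-0.35,-8.93,-9.35,-2.9,1],[0,0,-0.35,-8.93,-9.35,-2.9,1],[0,0,-0.35,-8.93,-9.35,-2.9,1],[0,0,-0.35,-8.93,-9.35,-2.9,1],[0,0,-0.35,-8.93,-9.35,-2.9,1],[0,0,-0.35,-8.93,-9.35,-2.9,1],[0,0,-0.35,-8.93,-9.35,-2.9,1]]'
python3 - <<'E'
from station import bot
from h import *
d=bot.snapshot("wrist");cv2.imwrite("pics/w1.png",d["frame"][:,:,::-1]);np.savez("pics/w1.npz",**d);print(d["mtx"].round(1).tolist(),d["extrinsics"].round(3).tolist())
P=pts(d,True);H=hsv(d)
g=P[(H[...,0]>45)&(H[...,0]<95)&(H[...,1]>70)&(P[...,2]>9)&(P[...,2]<19)&(abs(P[...,0]-520)<150)&(abs(P[...,1]-90)<160)]
print(len(g),np.median(g[:,2]),rect(g))
E
```

```text
time: 1.7
eef_pos: [399.7, 89.5, 330.4]
eef_rot: [0.09, -3.14, -0.0]
force: [0.4, 0.7, 0.4]
finger_gap: 1.005
gripper_force: 0.0
[[309.7, 0.0, 314.4], [0.0, 309.7, 200.9], [0.0, 0.0, 1.0]] [[-0.057, 0.962, 0.268, 322.399], [0.998, 0.055, 0.016, 86.061], [0.001, 0.268, -0.963, 500.364], [0.0, 0.0, 0.0, 1.0]]
7217 13.697204584968347 (array([530.7,  91.3]), array([210.6, 247.9]), 3.94)
```

View pics/w1.png

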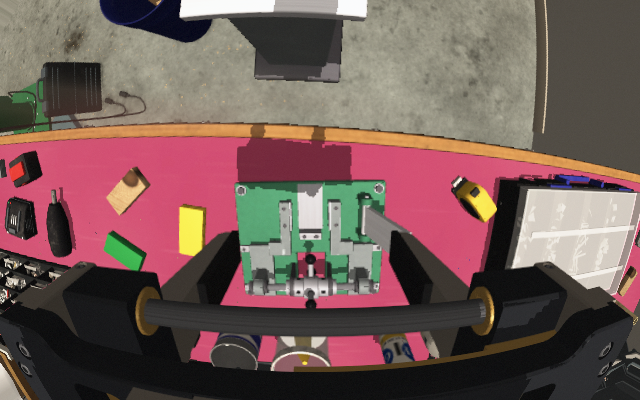

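The wrist view shows the jig base (237..383, 181..297), bed strip (310,205), stop (310,237), sleeve (310,290) with a ball at about (310,260), and the guide leaning at (385,225). The block is at (127,190), dark end towards the robot.

```bash
python3 - <<'E'
from h import *
d=dict(np.load("pics/w1.npz"));P=pts(d,True);H=hsv(d)
k=np.zeros((400,640),bool);k[160:220,95:155]=1
w=P[k&(H[...,0]>5)&(H[...,0]<25)&(H[...,1]>40)&(P[...,2]>14)&(P[...,2]<26)]
print("block",len(w),np.median(w[:,2]),rect(w))
a=np.radians(3.94);o=np.array([509.2,89.8]);M=np.array([[np.cos(a),np.sin(a)],[-np.sin(a),np.cos(a)]])
J=P.copy();J[...,:2]=(P[...,:2]-o)@M.T
# along the column of the bed: jig x, z profile
for r in range(196,300,3): print(r,J[r,310].round(0).tolist(),d["frame"][r,310].tolist(),end="; ")
print()
m=(J[...,2]>30)&(J[...,2]<40)&(J[...,0]>-60)&(J[...,0]<20)&(abs(J[...,1])<75)
q=J[m]
for s,lab in((q[abs(q[:,1])<25],"stop"),(q[q[:,1]>25],"jl"),(q[q[:,1]<-25],"jr")): print(lab,len(s),np.percentile(s,[1,50,99],0).round(1).tolist())
b=J[(J[...,2]>40)&(J[...,0]>10)&(J[...,0]<140)&(abs(J[...,1])<13)]
print(len(b)); th=np.degrees(np.arctan2(b[:,0]-75,b[:,2]-70));r=np.hypot(b[:,0]-75,b[:,2]-70)
print(np.c_[th,r][r>30].round(0)[::4].tolist())
E
```

```text
block 933 19.541874164408284 (array([ 459.5, -253.8]), array([46. , 91.1]), 40.49)
196 [-60.0, 1.0, 14.0] [195, 187, 185]; 199 [-55.0, 1.0, 15.0] [231, 227, 226]; 202 [-49.0, 1.0, 14.0] [231, 227, 226]; 205 [-44.0, 1.0, 14.0] [231, 227, 226]; 208 [-39.0, 0.0, 14.0] [231, 226, 226]; 211 [-34.0, 0.0, 13.0] [229, 225, 224]; 214 [-29.0, 0.0, 14.0] [230, 226, 225]; 217 [-24.0, 0.0, 15.0] [228, 224, 223]; 220 [-18.0, 0.0, 13.0] [228, 222, 221]; 223 [-13.0, 0.0, 14.0] [228, 221, 220]; 226 [-7.0, -0.0, 13.0] [227, 221, 219]; 229 [-3.0, -0.0, 16.0] [76, 74, 73]; 232 [-4.0, 0.0, 32.0] [69, 66, 66]; 235 [-0.0, 0.0, 36.0] [227, 219, 218]; 238 [5.0, 0.0, 36.0] [228, 222, 221]; 241 [20.0, -1.0, 13.0] [44, 84, 59]; 244 [25.0, -1.0, 15.0] [47, 85, 60]; 247 [31.0, -1.0, 15.0] [46, 85, 60]; 250 [36.0, -1.0, 15.0] [47, 87, 62]; 253 [48.0, -1.0, 1.0] [151, 58, 82]; 256 [18.0, 0.0, 76.0] [20, 20, 18]; 259 [22.0, 0.0, 78.0] [38, 36, 37]; 262 [27.0, 0.0, 78.0] [27, 25, 26]; 265 [35.0, -0.0, 73.0] [218, 212, 211]; 268 [40.0, -0.0, 73.0] [218, 210, 209]; 271 [45.0, -0.0, 74.0] [217, 210, 209]; 274 [50.0, -0.
[... 750 characters left out ...]
82.0, 53.0], [-87.0, 50.0], [-81.0, 52.0], [-81.0, 52.0], [-86.0, 47.0], [-81.0, 50.0], [-81.0, 50.0], [-81.0, 48.0], [-80.0, 49.0], [-83.0, 45.0], [-82.0, 46.0], [-84.0, 43.0], [-83.0, 43.0], [-86.0, 40.0], [-85.0, 39.0], [-85.0, 39.0], [-83.0, 37.0], [-88.0, 34.0], [-85.0, 35.0], [-82.0, 34.0], [-87.0, 30.0], [-82.0, 32.0], [-5.0, 31.0], [-4.0, 33.0], [-1.0, 34.0], [-4.0, 37.0], [-4.0, 40.0], [-7.0, 48.0], [-8.0, 49.0], [-9.0, 53.0], [-8.0, 52.0], [-6.0, 52.0], [-6.0, 53.0], [-5.0, 53.0], [-6.0, 55.0], [-3.0, 51.0], [-5.0, 56.0], [-5.0, 57.0], [-2.0, 54.0], [-4.0, 57.0], [-2.0, 55.0], [1.0, 53.0], [-3.0, 58.0], [-1.0, 56.0], [1.0, 56.0], [-1.0, 58.0], [1.0, 55.0], [0.0, 59.0], [1.0, 58.0]]
```

The jig frame checks out: stop at x = -5, z = 36, jaw faces at ±30, a spoke pointing straight up. Now the block, gripping it near its left/front end.

```bash
python3 -c "
from h import *
go(442.3,-234.3,90,41.5)"
```

```text
turn [-0.0, -0.0, 0.903] shift [-0.601, -8.138, 6.01]
```

```bash
python3 -m handwheel '[[0,0,0.9,-0.6,-8.14,6,0.8],[0,0,0.9,-0.6,-8.14,6,0.8],[0,0,0.9,-0.6,-8.14,6,0.8],[0,0,0.9,-0.6,-8.14,6,0.8],[0,0,0.9,-0.6,-8.14,6,0.8],[0,0,0.9,-0.6,-8.14,6,0.8],[0,0,0.9,-0.6,-8.14,6,0.8],[0,0,0.9,-0.6,-8.14,6,0.8],[0,0,0.9,-0.6,-8.14,6,0.8],[0,0,0.9,-0.6,-8.14,6,0.8],[0,0,0.9,-0.6,-8.14,6,0.8],[0,0,0.9,-0.6,-8.14,6,0.8],[0,0,0.9,-0.6,-8.14,6,0.8]]'
python3 - <<'E'
from station import bot
from h import *
d=bot.snapshot("wrist");cv2.imwrite("pics/w2.png",d["frame"][:,:,::-1])
P=pts(d,True);H=hsv(d)
w=P[(H[...,0]>5)&(H[...,0]<25)&(H[...,1]>40)&(P[...,2]>14)&(P[...,2]<26)&(np.hypot(P[...,0]-459,P[...,1]+254)<65)]
print("block",len(w),np.median(w[:,2]),rect(w))
go(442.3,-234.3,4,41.5)
E
```

```text
time: 3.05
eef_pos: [442.9, -234.7, 91.9]
eef_rot: [1.285, 2.864, -0.001]
force: [-1.5, -0.0, -0.5]
finger_gap: 0.802
gripper_force: 0.0
block 5113 19.758270546754943 (array([ 459.5, -254.8]), array([44.8, 90.5]), 40.39)
turn [0.0, 0.002, 0.003] shift [0.021, -0.001, 2.193]
```

View pics/w2.png

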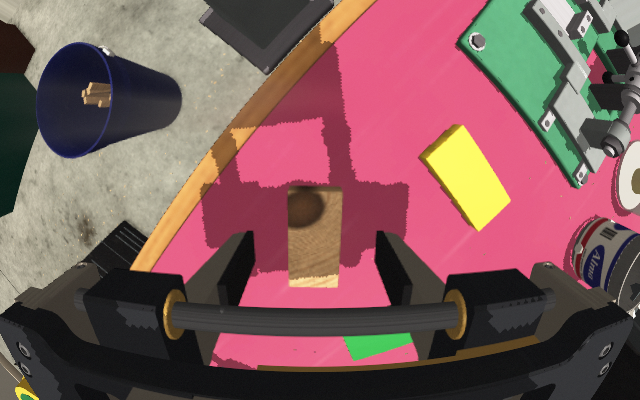

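The wrist view shows the block (288..342, 186..288) centred between the fingers; its dark end is nearer the robot. The yellow and green bars are clear of the fingers. Descend and grip.

```bash
python3 -m handwheel '[[0,0,0.02,0,0,1,0.8],[0,0,0.02,0,0,1.8,0.8],[0,0,0.02,0,0,2.2,0.8],[0,0,0.02,0,0,2.2,0.8],[0,0,0.02,0,0,2.2,0.4],[0,0,0.02,0,0,2.2,0.3],[0,0,0.02,0,0,2.2,0.3],[0,0,0.02,0,0,2.2,0.3],[0,0,0.02,0,0,2.2,0.3],[0,0,0.02,0,0,0.8,0.3],[0,0,0.02,0,0,-0.7,0.3],[0,0,0.02,0,0,-0.7,0.3],[0,0,0.02,0,0,-0.7,0.3]]' 30
python3 - <<'E'
from h import *
a=np.radians(3.94);X=np.array([np.cos(a),np.sin(a)])
# block centre is ~26.5 ahead of grip; approach with block end 18 short of the stop: grip jig x=-94
p=np.array([509.2,89.8])-94*X;print(p);go(p[0],p[1],120,93.94)
E
```

```text
time: 4.4
eef_pos: [443.9, -236.9, 121.8]
eef_rot: [1.314, 2.847, -0.003]
force: [0.6, -0.5, -1.1]
finger_gap: 0.483
gripper_force: 30.0
[415.4221641   83.34109183]
turn [-0.002, 0.007, -0.934] shift [6.554, 4.651, 0.005]
```

```bash
python3 -m handwheel '[[0,0,-0.93,6.55,4.65,0,0.3],[0,0,-0.93,6.55,4.65,0,0.3],[0,0,-0.93,6.55,4.65,0,0.3],[0,0,-0.93,6.55,4.65,0,0.3],[0,0,-0.93,6.55,4.65,0,0.3],[0,0,-0.93,6.55,4.65,0,0.3],[0,0,-0.93,6.55,4.65,0,0.3],[0,0,-0.93,6.55,4.65,0,0.3],[0,0,-0.93,6.55,4.65,0,0.3],[0,0,-0.93,6.55,4.65,0,0.3],[0,0,-0.93,6.55,4.65,0,0.3],[0,0,-0.93,6.55,4.65,0,0.3]]'
python3 - <<'E'
from station import bot
from h import *
d=bot.snapshot("wrist");cv2.imwrite("pics/w3.png",d["frame"][:,:,::-1]);P=pts(d,True);H=hsv(d)
a=np.radians(3.94);o=np.array([509.2,89.8]);M=np.array([[np.cos(a),np.sin(a)],[-np.sin(a),np.cos(a)]])
P[...,:2]=(P[...,:2]-o)@M.T
w=P[(H[...,0]>5)&(H[...,0]<25)&(H[...,1]>40)&(P[...,2]>125)&(P[...,2]<150)&(abs(P[...,0]+70)<90)&(abs(P[...,1])<60)]
print("block jig",len(w),np.median(w[:,2]),rect(w))
s=bot.sense();t=M@(s["eef_pos"][:2]-o);print("tcp jig",t,s["eef_pos"])
p=o+M.T@[-94,0];go(p[0],p[1],18,93.94)
E
```

```text
time: 5.6
eef_pos: [413.8, 83.9, 118.5]
eef_rot: [0.099, -3.14, 0.0]
force: [0.8, 0.5, -1.1]
finger_gap: 0.484
gripper_force: 30.0
block jig 8463 135.23237402843617 (array([-69.4,   1.8]), array([90.3, 71.9]), 0.17)
tcp jig [-95.50698887   0.80217383] [413.86361813  84.03782186 118.56047214]
turn [-0.0, -0.0, -0.005] shift [-0.038, -0.02, 2.514]
```

View pics/w3.png

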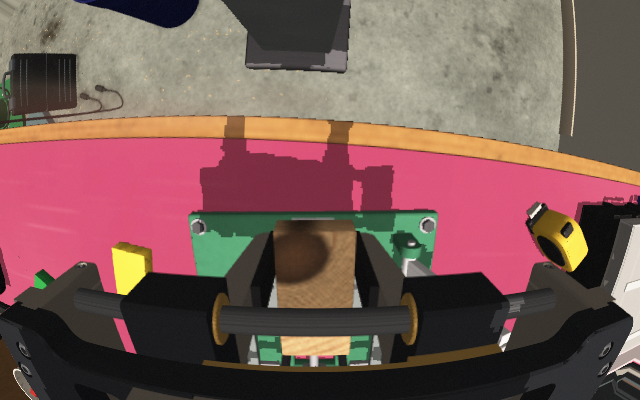

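The block is held straight (282..355, 220..355), its far end 19 mm short of the stop and over the gap. Lower it and slide it forward.

```bash
python3 -m handwheel '[[0,0,-0.003,0,-0.08,1,0.3],[0,0,-0.003,0,-0.08,2,0.3],[0,0,-0.003,0,-0.08,2.4,0.3],[0,0,-0.003,0,-0.08,2.51,0.3],[0,0,-0.003,0,-0.08,2.51,0.3],[0,0,-0.003,-0.15,-0.08,2.51,0.3],[0,0,-0.003,-0.3,-0.08,2.51,0.3],[0,0,-0.003,-0.4,-0.08,2.51,0.3],[0,0,-0.003,-0.4,-0.08,2.51,0.3]]'
```

```text
time: 6.55
eef_pos: [431.1, 82.6, 18.7]
eef_rot: [-0.107, 3.138, -0.0]
force: [-0.5, -0.0, -0.2]
finger_gap: 0.492
gripper_force: 30.0
```

```bash
python3 -m handwheel '[[0,0,0,-0.05,0,0.02,0.3],[0,0,0,-0.09,0,0.03,0.3],[0,0,0,-0.12,0,0.03,0.3],[0,0,0,-0.12,0,0.03,0.3]]'
```

```text
time: 6.95
eef_pos: [434.4, 83.0, 16.9]
eef_rot: [0.107, -3.139, -0.0]
force: [-1.3, -0.2, 0.7]
finger_gap: 0.485
gripper_force: 30.0
```

```bash
python3 -m handwheel '[[0,0,0,-0.03,0,0,0.3],[0,0,0,-0.06,0,0,0.3],[0,0,0,-0.06,0,0,0.3]]'; python3 -m handwheel '[[0,0,0,-0.03,0,0,0.3],[0,0,0,-0.06,0,0,0.3],[0,0,0,-0.06,0,0,0.3]]'
```

```text
time: 7.25
eef_pos: [434.4, 83.0, 16.8]
eef_rot: [0.108, -3.133, 0.0]
force: [-11.9, -1.9, 11.7]
finger_gap: 0.486
gripper_force: 30.0
time: 7.55
eef_pos: [434.5, 83.0, 16.7]
eef_rot: [0.109, -3.127, 0.001]
force: [-18.4, -3.3, 21.1]
finger_gap: 0.486
gripper_force: 30.0
```

Seated against the stop (18 N). Relax, let go and lift.

```bash
python3 -m handwheel '[[0,0,0,0.08,0,-0.02,0.3],[0,0,0,0.08,0,-0.02,0.65],[0,0,0,0.08,0,-0.02,0.65],[0,0,0,0.08,0,-0.02,0.65],[0,0,0,0.08,0,-0.5,0.65],[0,0,0,0.08,0,-1.5,0.65],[0,0,0,0.08,0,-2.7,0.5],[0,0,0,0.08,0,-3.8,0.3],[0,0,0,0.08,0,-3.8,0.1],[0,0,0,0.08,0,-3.8,0],[0,0,0,0.08,0,-3.8,0]]'
cat >> h.py <<'E'
a=np.radians(3.94);o=np.array([509.2,89.8]);M=np.array([[np.cos(a),np.sin(a)],[-np.sin(a),np.cos(a)]])
def gj(x,y,z): p=o+M.T@[x,y];go(p[0],p[1],z,93.94)
def look(name,zlo=27,zhi=42):
    from station import bot
    d=bot.snapshot("wrist");cv2.imwrite(f"pics/{name}.png",d["frame"][:,:,::-1]);P=pts(d,True);H=hsv(d)
    P[...,:2]=(P[...,:2]-o)@M.T
    w=P[(H[...,0]>5)&(H[...,0]<25)&(H[...,1]>40)&(P[...,2]>zlo)&(P[...,2]<zhi)&(abs(P[...,0]+50)<60)&(abs(P[...,1])<30)]
    print("block jig",len(w),np.median(w[:,2]),np.percentile(w,[1,99],0).round(1).tolist(),rect(w))
    b=P[(P[...,2]>30)&(P[...,0]>10)&(P[...,0]<140)&(abs(P[...,1])<13)]
    th=np.degrees(np.arctan2(b[:,0]-75,b[:,2]-70));r=np.hypot(b[:,0]-75,b[:,2]-70);k=(r>30)&(r<65)
    print("spokes",np.histogram(th[k],np.arange(-120,121,10)))
    q=P[(P[...,2]>30)&(P[...,2]<40)&(P[...,0]>-54)&(P[...,0]<-10)&(abs(P[...,1])<60)&(H[...,1]<40)]
    print("jaws",[np.percentile(s[:,1],[1,99]).round(1).tolist() for s in(q[q[:,1]>15],q[q[:,1]<-15]) if len(s)])
E
python3 -c "
from h import *
look('w4');gj(5,0,140)"
```

```text
time: 8.65
eef_pos: [435.3, 83.2, 167.4]
eef_rot: [0.107, -3.137, -0.0]
force: [-0.1, 0.4, -0.3]
finger_gap: 0.236
gripper_force: 0.0
block jig 3418 33.756395242357684 [[-93.3, -21.6, 28.1], [-4.7, 21.5, 35.4]] (array([-48.9,  -0. ]), array([91.2, 44.3]), 0.56)
spokes (array([  0,   0,  21, 195,   4,   0,   0,   0,   0,   0,   0, 145,   0,
         0,   0,   0,   0,   0,   0,   0,   0,   0,   0,   0]), array([-120, -110, -100,  -90,  -80,  -70,  -60,  -50,  -40,  -30,  -20,
        -10,    0,   10,   20,   30,   40,   50,   60,   70,   80,   90,
        100,  110,  120]))
jaws [[29.5, 48.1], [-48.2, -29.9]]
turn [0.001, -0.003, -0.001] shift [-1.988, 0.039, 0.67]
```

The block lies flat and straight on the bed, against the stop. The jaws are at ±30 and a spoke is up. First winding stroke, with shut fingers.

```bash
python3 -m handwheel '[[0,0,0,-1,0,0.3,0],[0,0,0,-2,0.04,0.67,0],[0,0,0,-2.86,0.04,1.2,0],[0,0,0,-2.86,0.04,1.85,0],[0,0,0,-2.86,0.04,1.85,0],[0,0,0,-3.2,0.04,1.85,0],[0,0,0,-3.5,0.04,1.85,0],[0,0,0,-3.8,0.04,1.85,0],[0,0,0,-4.05,0.04,1.85,0],[0,0,0,-4.24,0.04,1.85,0],[0,0,0,-4.24,0.04,1.85,0]]'
python3 -c "
from h import *
look('w5');gj(95,0,140);gj(20,0,140)"
```

```text
time: 9.8
eef_pos: [603.7, 96.3, 94.6]
eef_rot: [0.107, -3.136, -0.0]
force: [-3.4, 0.8, 0.8]
finger_gap: 0.001
gripper_force: 1.4
block jig 5412 33.881089998163986 [[-74.1, -21.9, 32.1], [-3.8, 21.7, 35.6]] (array([-39.3,   0.1]), array([72.4, 44.5]), 0.31)
spokes (array([ 88,   0,   0,   0,   0,   0,   0,  60, 618, 269,   0,   0, 739,
       563,   0,   0,   0,   0,   0,   0,   0,   0,   0,   0]), array([-120, -110, -100,  -90,  -80,  -70,  -60,  -50,  -40,  -30,  -20,
        -10,    0,   10,   20,   30,   40,   50,   60,   70,   80,   90,
        100,  110,  120]))
jaws [[27.9, 46.5], [-46.9, -28.2]]
turn [0.0, -0.003, -0.0] shift [0.001, 0.001, -1.132]
turn [0.0, -0.003, -0.0] shift [1.876, -0.0, -1.127]
```

The stroke turned the sleeve about 56°, with the next spoke at -34°. Second stroke.

```bash
python3 -m handwheel '[[0,0,0,0,0,-0.6,0],[0,0,0,0.2,0,-1.2,0],[0,0,0,1.1,0,-1.2,0],[0,0,0,1.95,0,-1.2,0],[0,0,0,1.95,0,-0.6,0],[0,0,0,1.95,0,0.03,0],[0,0,0,1.95,0,0.03,0],[0,0,0,1.6,0,0.03,0],[0,0,0,1.2,0,0.03,0],[0,0,0,0.8,0,0.03,0],[0,0,0,0.4,0,0.03,0],[0,0,0,0,0,0.03,0],[0,0,0,0,0,0.03,0]]'
python3 -c "
from h import *
look('w6');gj(95,0,140);gj(20,0,140)"
```

```text
time: 11.15
eef_pos: [606.4, 96.2, 94.9]
eef_rot: [-0.107, 3.139, -0.0]
force: [-1.2, -0.3, 0.3]
finger_gap: 0.008
gripper_force: 0.5
block jig 5144 33.89648342517641 [[-71.2, -21.6, 32.2], [-3.9, 21.9, 35.6]] (array([-37.6,  -0.1]), array([44.8, 69.1]), 89.97)
spokes (array([ 284,    0,    0,    0,    0,    0,    0,    7,  483,  460,    0,
          0,  177, 1057,   84,    0,    0,    0,    0,    0,    0,    0,
          0,    0]), array([-120, -110, -100,  -90,  -80,  -70,  -60,  -50,  -40,  -30,  -20,
        -10,    0,   10,   20,   30,   40,   50,   60,   70,   80,   90,
        100,  110,  120]))
jaws [[25.0, 43.5], [-43.5, -25.3]]
turn [-0.0, 0.002, -0.001] shift [0.054, 0.006, -1.126]
turn [-0.0, 0.002, -0.001] shift [1.929, 0.005, -1.129]
```

```bash
python3 -m handwheel '[[0,0,0,0,0,-0.6,0],[0,0,0,0.2,0,-1.2,0],[0,0,0,1.1,0,-1.2,0],[0,0,0,2,0,-1.2,0],[0,0,0,2,0,-0.6,0],[0,0,0,2,0,0.03,0],[0,0,0,2,0,0.03,0],[0,0,0,1.6,0,0.03,0],[0,0,0,1.3,0,0.03,0],[0,0,0,1,0,0.03,0],[0,0,0,0.75,0,0.03,0],[0,0,0,0.6,0,0.03,0],[0,0,0,0.6,0,0.03,0]]'
python3 -m handwheel '[[0,0,0,-0.07,0,0,0],[0,0,0,-0.14,0,0,0],[0,0,0,-0.14,0,0,0]]'
python3 -c "
from h import *
look('w7')"
```

```text
time: 12.5
eef_pos: [582.2, 94.5, 93.7]
eef_rot: [-0.107, 3.139, -0.0]
force: [-2.6, -0.2, 5.4]
finger_gap: 0.002
gripper_force: 2.0
time: 12.8
eef_pos: [586.5, 94.8, 92.8]
eef_rot: [0.107, -3.139, 0.0]
force: [-4.9, -0.8, 3.3]
finger_gap: 0.003
gripper_force: 3.0
block jig 6926 33.87933464002931 [[-90.3, -22.1, 31.9], [-4.3, 22.1, 35.5]] (array([-47.5,  -0.2]), array([88. , 46.4]), 0.21)
spokes (array([  0,   0,   0,   0,   0,  98, 842,   2,   0,   0, 760, 608,   0,
         0,   0,   0,   0,   0,   0,   0,   0,   0,   0,   0]), array([-120, -110, -100,  -90,  -80,  -70,  -60,  -50,  -40,  -30,  -20,
        -10,    0,   10,   20,   30,   40,   50,   60,   70,   80,   90,
        100,  110,  120]))
jaws [[23.4, 41.2], [-41.5, -23.5]]
```

```bash
python3 -m handwheel '[[0,0,0,-0.08,0,0,0],[0,0,0,-0.16,0,0,0],[0,0,0,-0.16,0,0,0]]'; python3 -m handwheel '[[0,0,0,-0.06,0,0,0],[0,0,0,-0.12,0,0,0],[0,0,0,-0.12,0,0,0]]'
```

```text
time: 13.15
eef_pos: [591.8, 95.4, 91.6]
eef_rot: [0.107, -3.136, 0.0]
force: [-5.9, -0.8, 1.2]
finger_gap: 0.007
gripper_force: 2.6
time: 13.45
eef_pos: [595.9, 95.8, 91.4]
eef_rot: [0.107, -3.134, -0.0]
force: [-7.1, -1.7, 2.1]
finger_gap: 0.004
gripper_force: 3.3
```

```bash
python3 -m handwheel '[[0,0,0,-0.06,0,-0.06,0],[0,0,0,-0.12,0,-0.06,0],[0,0,0,-0.12,0,-0.06,0]]'; python3 -m handwheel '[[0,0,0,-0.06,0,0,0],[0,0,0,-0.12,0,0,0],[0,0,0,-0.12,0,0,0]]';python3 -c "
from h import *
look('w8');gj(20,0,140)"
```

```text
time: 13.75
eef_pos: [600.0, 96.1, 93.6]
eef_rot: [0.107, -3.133, -0.0]
force: [-9.6, -1.2, 3.6]
finger_gap: 0.0
gripper_force: 4.4
time: 14.05
eef_pos: [602.2, 96.4, 92.5]
eef_rot: [0.107, -3.126, 0.0]
force: [-15.2, -1.9, 4.4]
finger_gap: 0.006
gripper_force: 6.8
block jig 5641 33.87584725499656 [[-76.1, -22.4, 32.0], [-4.2, 22.0, 35.6]] (array([-40.2,  -0.1]), array([73.8, 45.4]), 0.06)
spokes (array([  37,    0,    0,    0,    0,    0,    0,   86,  684,  205,    0,
          0, 1046,  331,    0,    0,    0,    0,    0,    0,    0,    0,
          0,    0]), array([-120, -110, -100,  -90,  -80,  -70,  -60,  -50,  -40,  -30,  -20,
        -10,    0,   10,   20,   30,   40,   50,   60,   70,   80,   90,
        100,  110,  120]))
jaws [[23.1, 40.4], [-40.8, -23.3]]
turn [0.0, -0.013, -0.0] shift [1.847, -0.003, -1.162]
```

```bash
python3 -m handwheel '[[0,0,0,0.05,0,-0.6,0],[0,0,0,0.3,0,-1.2,0],[0,0,0,1.2,0,-1.2,0],[0,0,0,2,0,-1.2,0],[0,0,0,2,0,-0.6,0],[0,0,0,2,0,-0.1,0],[0,0,0,2,0,-0.1,0],[0,0,0,1.75,0,-0.1,0],[0,0,0,1.65,0,-0.1,0],[0,0,0,1.6,0,-0.1,0]]';python3 -m handwheel '[[0,0,0,-0.08,0,0,0],[0,0,0,-0.16,0,0,0],[0,0,0,-0.16,0,0,0]]';python3 -m handwheel '[[0,0,0,-0.06,0,0,0],[0,0,0,-0.12,0,0,0],[0,0,0,-0.12,0,0,0]]'
```

```text
time: 15.1
eef_pos: [536.3, 91.8, 99.4]
eef_rot: [0.109, -3.118, 0.001]
force: [-37.7, -4.5, 26.6]
finger_gap: 0.004
gripper_force: 19.0
time: 15.4
eef_pos: [537.1, 92.0, 99.7]
eef_rot: [0.11, -3.104, 0.003]
force: [-53.9, -6.3, 42.6]
finger_gap: 0.006
gripper_force: 28.2
time: 15.7
eef_pos: [538.0, 92.1, 100.2]
eef_rot: [0.11, -3.094, 0.004]
force: [-70.1, -7.6, 56.7]
finger_gap: 0.005
gripper_force: 36.5
```

Tight: 70 N on the ball moves it no more. Back off and look.

```bash
python3 -m handwheel '[[0,0,0,0.2,0,0,0],[0,0,0,0.5,0,-0.1,0],[0,0,0,0.7,0,-0.7,0],[0,0,0,1.2,0,-1.7,0],[0,0,0,2.2,0,-2.5,0],[0,0,0,2.5,0,-2.5,0],[0,0,0,2.5,0,-2.5,0]]';python3 -c "
from h import *
look('w9');gj(-30,160,200)"
```

```text
time: 16.4
eef_pos: [456.7, 86.0, 202.1]
eef_rot: [-0.107, 3.133, -0.001]
force: [-0.6, 0.4, -0.6]
finger_gap: 0.004
gripper_force: 0.0
block jig 3105 33.769435072402075 [[-93.4, -22.0, 31.8], [-5.0, 22.1, 35.6]] (array([-48.5,  -0.1]), array([90.8, 46.4]), 0.77)
spokes (array([  0,   0,   0,   0,   0,   0,   0,   0,   0,   0,   0,   0,   0,
         0,   0,  20, 165,   0,   0,   0,   0,   0,   0,   0]), array([-120, -110, -100,  -90,  -80,  -70,  -60,  -50,  -40,  -30,  -20,
        -10,    0,   10,   20,   30,   40,   50,   60,   70,   80,   90,
        100,  110,  120]))
jaws [[23.2, 41.1], [-40.7, -23.2]]
turn [-0.0, 0.004, -0.001] shift [-0.562, 4.006, 0.022]
```

View pics/w9.png

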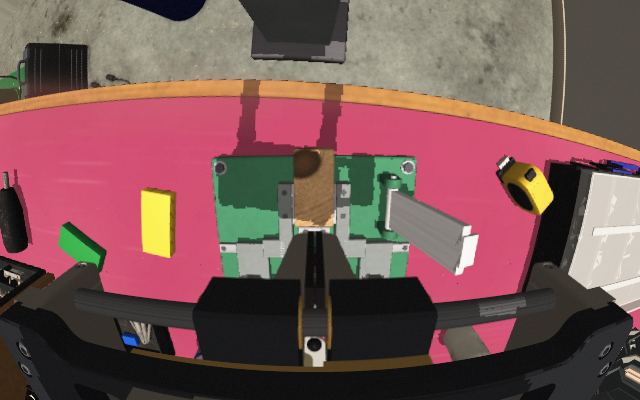

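The jaws (at 280 and 343, row 205) hold the block (293..336, 150..225). The guide leans left, from (390,200) to (470,250), and the tape at (525,185) is clear. Now tip the guide from its outer side.

```bash
python3 -m handwheel '[[0,0,0,-0.3,1.2,0,0],[0,0,0,-0.56,2.4,0,0],[0,0,0,-0.56,3.6,0,0],[0,0,0,-0.56,4.2,0,0],[0,0,0,-0.56,4.2,0.6,0],[0,0,0,-0.56,4.2,1.4,0],[0,0,0,-0.56,4.2,1.7,0],[0,0,0,-0.56,4.2,1.7,0],[0,0,0,-0.56,3.9,1.7,0],[0,0,0,-0.56,3.6,1.7,0],[0,0,0,-0.56,3.3,1.7,0],[0,0,0,-0.56,3,1.7,0],[0,0,0,-0.56,2.7,1.7,0],[0,0,0,-0.56,2.4,1.7,0],[0,0,0,-0.56,2.1,1.7,0],[0,0,0,-0.56,1.9,1.7,0],[0,0,0,-0.56,1.9,1.7,0]]'
python3 -c "
from h import *
go(400,90,250,93.94)"
```

```text
time: 18.15
eef_pos: [472.5, 162.3, 131.0]
eef_rot: [0.105, -3.14, 0.0]
force: [0.4, -0.3, 0.4]
finger_gap: 0.006
gripper_force: 0.0
turn [-0.0, -0.0, -0.002] shift [1.931, -1.682, -2.975]
```

```bash
python3 -m handwheel '[[0,0,0,0,0.1,-1,0],[0,0,0,0.5,0,-2,0],[0,0,0,1.5,-0.5,-3,0],[0,0,0,1.93,-1.68,-3,0],[0,0,0,1.93,-1.68,-3,0],[0,0,0,1.93,-1.68,-3,0],[0,0,0,1.93,-1.68,-3,0],[0,0,0,1.93,-1.68,-3,0],[0,0,0,1.93,-1.68,-3,0],[0,0,0,1.93,-1.68,-3,0],[0,0,0,1.93,-1.68,-3,0],[0,0,0,1.93,-1.68,-3,0],[0,0,0,1.93,-1.68,-3,0],[0,0,0,1.93,-1.68,-3,0],[0,0,0,1.93,-1.68,-3,0],[0,0,0,1.93,-1.68,-3,0],[0,0,0,1.93,-1.68,-3,0],[0,0,0,1.93,-1.68,-3,0],[0,0,0,1.93,-1.68,-3,0],[0,0,0,1.93,-1.68,-3,0]]'
python3 -m handwheel '[[0,0,0,0,0,0,0],[0,0,0,0,0,0,0],[0,0,0,0,0,0,0],[0,0,0,0,0,0,0],[0,0,0,0,0,0,0],[0,0,0,0,0,0,0],[0,0,0,0,0,0,0],[0,0,0,0,0,0,0],[0,0,0,0,0,0,0],[0,0,0,0,0,0,0]]'
python3 - <<'E'
from h import *
from station import bot
d=bot.snapshot("wrist");cv2.imwrite("pics/w10.png",d["frame"][:,:,::-1]);P=pts(d,True);P[...,:2]=(P[...,:2]-o)@M.T
for y in(-35,-20,0,25,40,60,80):
    k=(abs(P[...,0]+40)<6)&(abs(P[...,1]-y)<3);print(y,np.median(P[k][:,2]).round(1))
H=hsv(d);w=P[(H[...,0]>5)&(H[...,0]<25)&(H[...,1]>40)&(P[...,2]>27)&(P[...,2]<42)&(abs(P[...,0]+50)<60)&(abs(P[...,1])<30)];print(np.percentile(w,[1,99],0))
E
```

```text
time: 20.15
eef_pos: [400.0, 91.0, 251.0]
eef_rot: [0.107, -3.14, 0.0]
force: [-0.0, -0.3, -0.7]
finger_gap: 0.005
gripper_force: 0.0
time: 21.15
eef_pos: [400.0, 91.0, 251.0]
eef_rot: [-0.107, 3.14, -0.0]
force: [-1.1, 0.1, -0.8]
finger_gap: 0.003
gripper_force: 0.0
-35 50.0
-20 46.8
0 46.8
25 46.7
40 46.9
60 46.5
80 46.6
[[-94.00478943 -21.79180023  31.72424746]
 [-49.96018292  21.30804585  40.1040067 ]]
```

View pics/w10.png

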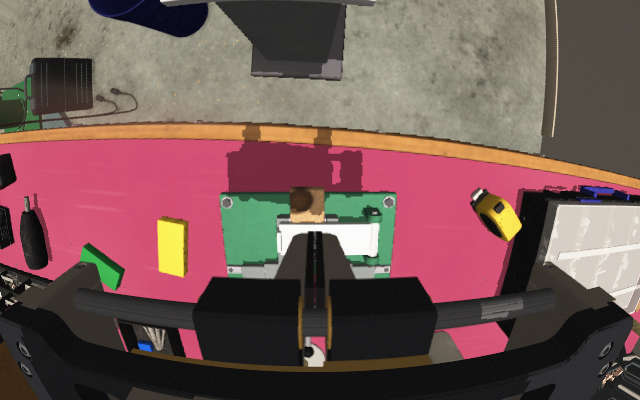

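The guide (280..378, 222..257) lies level at 46.7 mm across the block, whose front end shows at (307,205). Everything else is undisturbed and the robot is clear, so I'm handing in.

```bash
python3 -c "
from station import bot
print(bot.close_job())"
```

```text
the job is handed in; nothing more can be done
None
```

The job is handed in at about 21 s, with no verdict returned: the block is against the stop, both jaws hold it tight, the drill guide lies level across it, and the driver, battery, glue bottle and tape measure were not touched.

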